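Tip a ward handset out of its flush charging dock and lay it in the rounds tray

TASK

The blue handset lies flush in its white charging dock, with no room for fingers around it: press down its end under the dock's hood so that the other end tips up and stays up and it can be taken out. Lay it gently, screen up, fully home and flat in the matching recess of the green rounds tray (either way round), let go, and leave the sanitiser bottle, the pen cup and the notebook where they stand.

Things in the scene. Friction and masses are not known exactly. Their poses are not given: they have to be found in the camera images.
- handset: loose rigid blue handset, slab 60 (x) x 150 (y) x 16 (z) mm, about 150 g, black screen and a row of small square keys on top. Origin: centre of its underside; z out of the screen side. At the start it lies screen up in the dock, centred on the dock's origin, axes parallel to the dock's, +y end under the hood, top flush with the dock's rim.
- dock: fixed white charging dock, 94 (x) x 190 (y) x 55 (z) mm, origin at the table under the handset's middle, z up, front to -x. Its pocket leaves 3 mm beside the handset's long sides, 4 to 8 mm at its ends; rims 14 mm wide. The pocket's floor is a rocker (rocker). A hood stands over the +y end, on one post at dock x +12 to +42, y +98 to +112 mm. Nothing is above the dock for y below +20 mm.
- rocker (a joint): stiff hinge of the pocket's floor, rad: 0 level (start), grows as the dock +y end sinks, stop at 0.35; stays where it is left. Pressing the handset 15 to 35 mm from its +y end takes about 4 to 8 N, more nearer the hinge. At the stop the handset leans 0.35 rad, its -y end 29 mm higher, clear above the rims there; its top 20 mm from the +y end has sunk about 15 mm.
- hood_edge (a point): middle of the hood's lower front edge, 210 mm above the table (155 above the rim). The hood spans dock x -45 to +65, y +20 to +112 mm, 20 mm thick. The handset's end below it is out of reach of an upright gripper; go in under this edge with the fingers tilted about 30 to 40 deg, pointing down and to dock +x (gripper's body on the -x side).
- rocker_pivot (a point): middle of the rocker's hinge line, which runs along dock x at dock y +10 mm, 39 mm above the table, level with the handset's underside. A low lip on the rocker keeps the handset from sliding off.
- tray: fixed green rounds tray, a slab 150 (x) x 200 (y) x 10 (z) mm, origin at the table under its middle, z up. On it four 10 mm high, 14 mm wide walls bound the recess, 66 (x) x 156 (y) mm, centred on the origin: full walls at both y ends, and side walls only for y -25 to +25 mm; the rest of the sides is open for fingers.
- recess (a point): centre of the recess floor, 10 mm above the table; axes as the tray's. The handset's origin belongs here, its y along the tray's y or against it.
- sanitiser: loose green bottle with red cap, 66 mm diameter, 170 mm tall, bystander; origin at its base
- pen_cup: loose empty white cup, 76 mm diameter, 90 mm tall, bystander; origin at its base
- notebook: loose blue notebook, 154 x 108 x 17 mm, bystander; origin at the centre of its underside
Mind the look-alikes: they are no part of the job. Of the things that look like the dock, take the one that is farthest to the robot's right at the start.

How it is judged:
By the outcome, as a careful person would: the job done as asked, in the order asked, and still so for the second after the job is handed in, with the robot touching nothing.
It also fails if it takes over 72 s, if anything falls off the work surface, if the arm or the gripper's body presses on something with over 40 N, if the wrist force passes 120 N, or if a joint passes its speed limit or range.

ROBOT

A 6-joint arm with a two-finger parallel gripper is mounted at the origin on the work surface. World frame = base frame: x ahead of the robot, y to its left, z up, the work surface at z = 0. Lengths are in mm, angles in rad, forces in N, time in s.
With the tool pointing down it reaches from about 275 to 825 mm from the base axis. Payload 4.9 kg.
Tool frame: the origin (TCP) lies at the very end of the fingers, on their centre line; the grasp point (between the pads) lies 19 mm behind it; z points along the fingers, y is the direction in which the jaws open and shut (so a half turn about z gives the same grasp; the last joint's range is limited). The gripper opens to 85 mm and grips with 20 to 120 N. Pads are 22 mm wide; open, the fingers measure 114 mm over their backs; the gripper's body (76 mm by 85 mm) begins 54 mm behind the grasp point. The pads swing forward as they close: fully open they stand 13 mm farther back than shut.
Start: joints at [1.05, 0.326, -0.193, 1.052, 0, 1.437], TCP at [207.471, 509.386, 231.281] pointing down, gripper open.
Joint ranges: [-2.65, 2.65], [-0.97, 1.79], [-1.3, 1.35], [-1.93, 2.1], [-1.47, 1.37], [-3.14, 3.14]. Speed limits (rad/s): [2.57, 2.57, 3.14, 3.14, 3.14, 3.14].

INTERFACE

Orientations are given as [roll, pitch, yaw] about the fixed x, y, z axes, in that order (R = Rz(yaw) Ry(pitch) Rx(roll)).
In Python, from bench import bot, solve_ik, imaging gives the robot as it stands. Calls block until the motion is done:
- bot.move_ptp(position, orientation): joint-space move of the TCP to a pose.
- bot.movel(position, rot=None, max_speed=150, threshold=None): straight line of the TCP; rot=None keeps the orientation; max_speed is the mean speed in mm/s. With threshold (N) it stops when the force on the tool has changed by that much, and returns True; else False.
- bot.move_j(angles): joint-space move.
- bot.grip(opening, effort=None): opening from 0.0 (shut) to 1.0 (fully open); effort is the grip in N (None keeps the last); returns when the fingers have stopped.
- bot.dwell(seconds).
- solve_ik(position, orientation): joint angles nearest the present ones, or None.
- bot.get_state(): the state.
- imaging.capture(name): name is "side" or "top" or "wrist"; returns the picture (400x640x3 uint8, blue, green, red); there is no depth.
- imaging.camera_model(name): a dict with "K" (3x3 intrinsics, pixels), "position" and "rotation" of the camera in the world. Camera axes: x right, y up, looking along -z (the intrinsics and any distortion apply to the point x, -y, -z); pixel columns grow to the right and rows downward; lengths in mm; the calibration is good to about 2 mm. A picture is of the moment at which its call begins: read the wrist's pose just before it. camera_model takes no time and is no camera call; for the wrist camera it gives the pose at the moment of the call.
A pose or a line that the arm cannot do raises bot.IKError and nothing moves.
- bot.sign_off(): hands the job in, once; it reports no verdict.
The state is a dict: "t": time; "qpos": joint angles; "joint_velocities": joint speeds; "effort": joint torques, N m; "tcp_pos": TCP position; "orientation": TCP orientation; "contact_force": force on the tool from outside, world axes, zero at the start; "wrist_torque": the same for the moment, N m; "opening": opening from 0.0 (shut) to 1.0 (fully open).
Only numpy, scipy, OpenCV 4.12 (cv2) and the standard library are available. Lean on these libraries where they do the work, as an engineer would, in place of code of your own. Each camera call takes 0.05 s, during which the arm holds its last target.

## Working session

There is one attempt and no reset: what is moved stays moved. The work goes in short steps, each a Python script; the robot and the scene stay as the last script left them, time stands still between calls to the robot, and variables do not carry over. Pictures are saved under pics/ and viewed, and the job is handed in when it is done.

```bash
ls; mkdir -p pics; python3 - <<'E'
from bench import bot, imaging
import cv2
for n in ["top","side","wrist"]:
    m=imaging.camera_model(n); print(n,{k:(v.round(3).tolist() if hasattr(v,'round') else v) for k,v in m.items()})
    cv2.imwrite(f"pics/{n}0.png",imaging.capture(n))
print(bot.get_state())
E
```

```text
pics
top {'K': [[442.873, 0.0, 312.04], [0.0, 442.873, 197.233], [0.0, 0.0, 1.0]], 'position': [417.455, -11.847, 1458.749], 'rotation': [0.089, -0.01, -1.597]}
side {'K': [[364.261, 0.0, 326.874], [0.0, 364.261, 199.347], [0.0, 0.0, 1.0]], 'position': [513.339, -669.422, 889.101], 'rotation': [0.729, 0.012, -0.058]}
wrist {'K': [[290.117, 0.0, 319.255], [0.0, 290.117, 201.258], [0.0, 0.0, 1.0]], 'position': [137.784, 537.312, 374.366], 'rotation': [-0.299, 0.001, 1.184]}
{'t': 0.15, 'qpos': array([ 1.04979791e+00,  3.26812907e-01, -1.93330911e-01,  1.05199925e+00,
       -3.07710882e-05,  1.43661398e+00]), 'joint_velocities': array([-8.43888532e-05, -2.02641687e-03,  1.66337038e-03, -6.93286977e-04,
       -7.45965246e-06,  1.33466849e-03]), 'effort': array([ 1.42180401e-03, -4.43704462e+01,  2.62664509e+01,  1.04170956e-02,
        1.17391792e-05,  1.88088120e-05]), 'tcp_pos': array([207.2546172 , 508.98874172, 230.66916109]), 'orientation': array([-3.14025390e+00, -1.49672484e-04,  2.75477650e+00]), 'contact_force': array([ 0.51874225, -0.06692747,  0.28856601]), 'wrist_torque': array([-0.02434139, -0.03956254, -0.04272368]), 'opening': 1.0005151857334442}
```

View pics/top0.png

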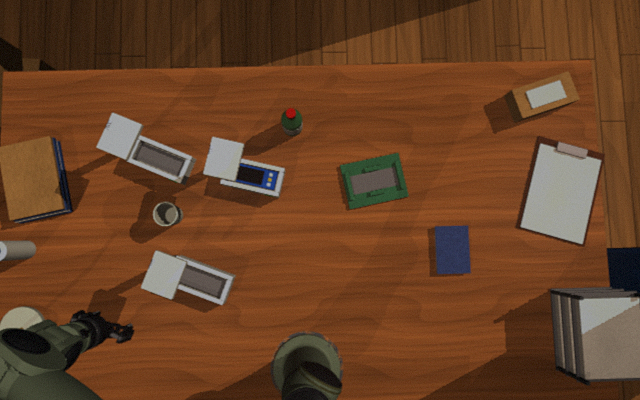

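View pics/side0.png

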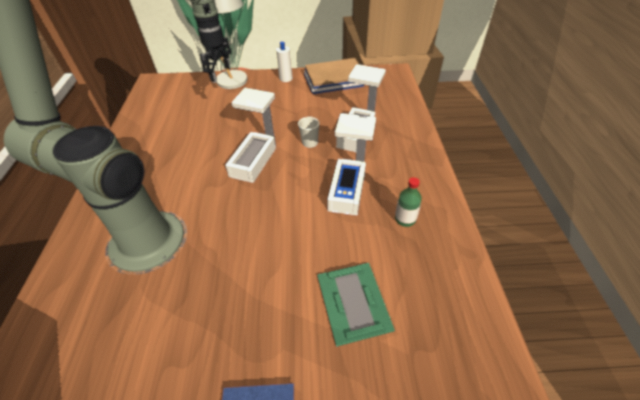

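View pics/wrist0.png

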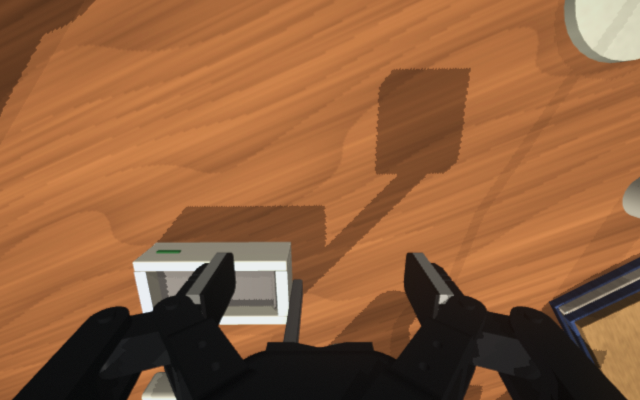

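The docks in the top view are candidate A (150,150), empty; B (245,168), holding the blue handset; and C (190,278), empty. B is farthest to the robot's right (image right is world -y). The tray is at (374,181). Another blue thing that could be confused with the handset is the notebook at (452,250). Next I'll check B in a close crop and measure it.

```bash
cat > h.py <<'E'
import numpy as np, cv2
from scipy.spatial.transform import Rotation as R
from bench import bot, solve_ik, imaging
def ray(m,uv):
    uv=np.atleast_2d(np.asarray(uv,float)); K=np.asarray(m["K"])
    d=np.c_[(uv[:,0]-K[0,2])/K[0,0],-(uv[:,1]-K[1,2])/K[1,1],-np.ones(len(uv))]
    return np.asarray(m["position"],float), R.from_euler("xyz",m["rotation"]).apply(d)
def onplane(m,uv,z):
    p,d=ray(m,uv); return p+d*((z-p[2])/d[:,2])[:,None]
def project(m,P):
    P=np.atleast_2d(np.asarray(P,float)); K=np.asarray(m["K"])
    c=R.from_euler("xyz",m["rotation"]).inv().apply(P-np.asarray(m["position"]))
    return np.c_[K[0,2]+K[0,0]*c[:,0]/-c[:,2],K[1,2]-K[1,1]*c[:,1]/-c[:,2]]
def crop(im,x0,y0,x1,y1,s,name): cv2.imwrite("pics/"+name,cv2.resize(im[y0:y1,x0:x1],None,fx=s,fy=s,interpolation=cv2.INTER_NEAREST))
E
python3 - <<'E'
from h import *
im=cv2.imread("pics/top0.png"); m=imaging.camera_model("top")
print(project(m,[[0,0,0],[207,509,230]]))
crop(im,195,125,295,205,7,"cropB.png"); crop(im,330,145,420,215,8,"cropT.png")
hsv=cv2.cvtColor(im,cv2.COLOR_BGR2HSV)
g=cv2.inRange(hsv,(45,80,30),(85,255,255)); g[:, :330]=0;g[:,420:]=0
b=cv2.inRange(hsv,(105,120,60),(130,255,255)); b[:,:195]=0;b[:,295:]=0
for nm,k,z in (("tray",g,10),("handset",b,55)):
    c=max(cv2.findContours(k,cv2.RETR_EXTERNAL,cv2.CHAIN_APPROX_NONE)[0],key=cv2.contourArea)
    r=cv2.minAreaRect(c); bx=cv2.boxPoints(r); P=onplane(m,bx,z)
    print(nm,r,P.round(1).tolist(),np.linalg.norm(P-np.roll(P,-1,0),axis=1).round(1),P.mean(0))
E
```

```text
[[307.1208169  368.07738645]
 [117.08447879 320.02583686]]
tray ((373.6305236816406, 180.59646606445312), (44.47947692871094, 59.89618682861328), 77.6609115600586) [[650.6, -124.0, 10.0], [688.7, -319.8, 10.0], [543.1, -344.8, 10.0], [505.9, -150.6, 10.0]] [199.5 147.7 197.7 147.1] [ 597.08876184 -234.80363567   10.        ]
handset ((256.5893859863281, 176.40667724609375), (38.562068939208984, 18.261577606201172), 12.804266929626465) [[600.8, 212.2, 55.0], [657.8, 198.7, 55.0], [627.2, 79.1, 55.0], [570.3, 93.0, 55.0]] [ 58.7 123.5  58.6 123. ] [614.04025332 145.76143836  55.        ]
```

View pics/cropB.png

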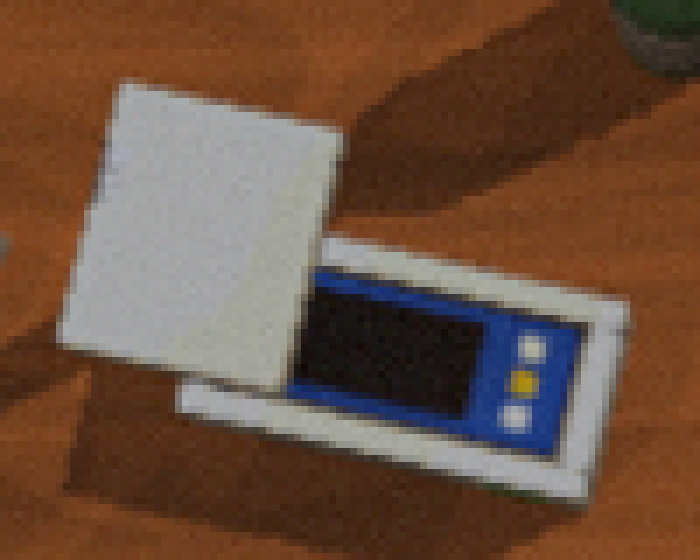

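View pics/cropT.png

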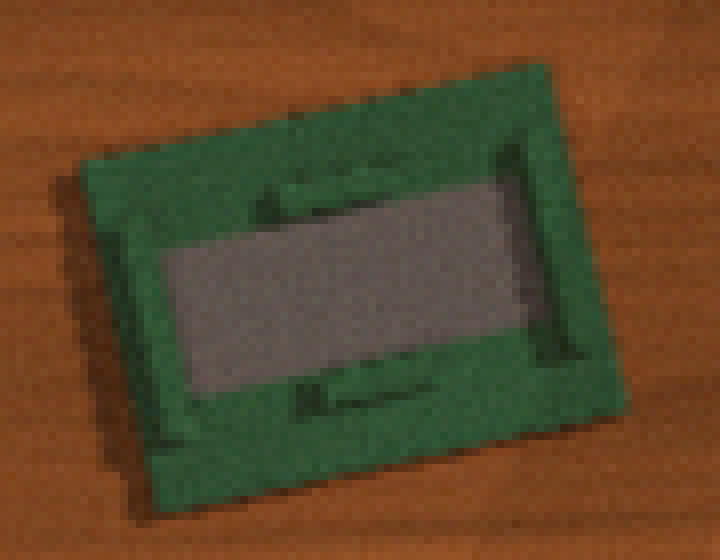

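Crop B shows the blue handset with three keys at its right (-y) end and its left end under the white hood. So dock B is the right one, and the handset size fits (58.7 mm wide on plane z=55). The tray measures 199x147 mm, also as expected. I'll check reachability of the planned poses before moving.

```bash
cat >> h.py <<'E'
def rpy(zt,yt):
    z=np.array(zt,float);z/=np.linalg.norm(z); y=np.array(yt,float); y-=z*(y@z); y/=np.linalg.norm(y)
    return R.from_matrix(np.c_[np.cross(y,z),y,z]).as_euler("xyz")
class F:
    def __init__(s,x,y,psi): s.o=np.array([x,y,0.]);s.psi=psi;s.r=R.from_euler("z",psi)
    def p(s,v): return s.o+s.r.apply(v)
    def d(s,v): return s.r.apply(v)
    def inv(s,P): return s.r.inv().apply(np.asarray(P)-s.o)
dock=F(617.3,158.7,-.250); tray=F(597.1,-234.8,.192)
def press_pose(v,a): # tilt a, camera (tool x) on the -x side
    c,s_=np.cos(a),np.sin(a)
    return dock.p(v), rpy(dock.d([s_,0,-c]),dock.d([0,1,0]))
def grip_pose(fr,v,t,sg=1): # body leans to +y by t; camera sign
    return fr.p(v), rpy(fr.d([0,-np.sin(t),-np.cos(t)]),fr.d([sg,0,0]))
E
python3 - <<'E'
from h import *
def chk(n,pp):
    q=solve_ik(*pp); print(n,pp[0].round(0),None if q is None else np.round(q,2), "camdir",R.from_euler("xyz",pp[1]).as_matrix()[:,0].round(2))
chk("start",(bot.get_state()["tcp_pos"],bot.get_state()["orientation"]))
for a in(.52,.61,.7):
    chk("press",press_pose((8,57,50),a)); chk("pre",press_pose((-150,57,240),a))
for sg in(1,-1):
    for t in (0,.12): chk("grip%d"%sg,grip_pose(dock,(0,-55,66),t,sg))
    chk("lift",grip_pose(dock,(0,-55,200),0,sg))
    chk("look",grip_pose(dock,(0,-100,260),0,sg))
    for t in (0,-.25,-.35): chk("place",grip_pose(tray,(0,-58,10),t,sg)); chk("hi",grip_pose(tray,(0,-58,200),t,sg))
E
```

```text
start [207. 509. 231.] [ 1.05  0.33 -0.19  1.05 -0.    1.44] camdir [-0.93  0.38  0.  ]
press [639. 212.  50.] [ 0.33  0.53 -0.59  0.01 -0.28  0.52] camdir [-0.84  0.21 -0.5 ]
pre [486. 251. 240.] [ 0.54  0.09 -0.61  0.49 -0.36  0.72] camdir [-0.84  0.21 -0.5 ]
press [639. 212.  50.] [ 0.36  0.53 -0.66 -0.15 -0.33  0.52] camdir [-0.79  0.2  -0.57]
pre [486. 251. 240.] [ 0.58  0.07 -0.68  0.38 -0.43  0.73] camdir [-0.79  0.2  -0.57]
press [639. 212.  50.] [ 0.38  0.55 -0.73 -0.31 -0.39  0.51] camdir [-0.74  0.19 -0.64]
pre [486. 251. 240.] [ 0.61  0.06 -0.75  0.26 -0.51  0.73] camdir [-0.74  0.19 -0.64]
grip1 [604. 105.  66.] [ 0.05  0.59 -0.23  0.75  0.    1.87] camdir [0.25 0.97 0.  ]
grip1 [604. 105.  66.] [ 0.11  0.62 -0.17  0.82 -0.11  1.93] camdir [ 0.25  0.96 -0.12]
lift [604. 105. 200.] [ 0.05  0.46 -0.07  1.04  0.    1.87] camdir [0.25 0.97 0.  ]
look [593.  62. 260.] [-0.02  0.4  -0.02  1.16  0.    1.8 ] camdir [0.25 0.97 0.  ]
place [ 608. -292.   10.] [-0.56  0.75 -0.08  0.74  0.    0.82] camdir [-0.19  0.98  0.  ]
hi [ 608. -292.  200.] [-0.56  0.58  0.13  1.12  0.    0.8
[... 576 characters left out ...]
 105. 200.] [ 0.05  0.46 -0.07  1.04  0.   -1.27] camdir [-0.25 -0.97  0.  ]
look [593.  62. 260.] [-0.02  0.4  -0.02  1.16  0.   -1.34] camdir [-0.25 -0.97  0.  ]
place [ 608. -292.   10.] [-0.56  0.75 -0.08  0.74  0.   -2.32] camdir [ 0.19 -0.98  0.  ]
hi [ 608. -292.  200.] [-0.56  0.58  0.13  1.12  0.   -2.32] camdir [ 0.19 -0.98  0.  ]
place [ 608. -292.   10.] [-0.63  0.88  0.15  1.03  0.17 -2.41] camdir [ 0.18 -0.95 -0.25]
hi [ 608. -292.  200.] [-0.63  0.73  0.37  1.39  0.17 -2.41] camdir [ 0.18 -0.95 -0.25]
place [ 608. -292.   10.] [-0.66  0.94  0.26  1.16  0.23 -2.45] camdir [ 0.18 -0.92 -0.34]
hi [ 608. -292.  200.] [-0.66  0.8   0.48  1.51  0.23 -2.45] camdir [ 0.18 -0.92 -0.34]
```

```bash
python3 - <<'E'
from h import *
s=bot.get_state(); bot.movel(s["tcp_pos"]+[0,0,110],max_speed=200); print(bot.get_state()["t"])
bot.grip(0.0,40); print(bot.get_state()["t"])
bot.move_ptp(*press_pose((-60,-10,300),.1)); print(bot.get_state()["t"])
m=imaging.camera_model("wrist"); im=imaging.capture("wrist"); cv2.imwrite("pics/w1.png",im)
import json; json.dump({k:np.asarray(v).tolist() for k,v in m.items()},open("w1.json","w")); print(m, bot.get_state()["tcp_pos"])
E
```

```text
0.85
1.6167
3.4
{'K': array([[290.11717199,   0.        , 319.25483557],
       [  0.        , 290.11717199, 201.25822744],
       [  0.        ,   0.        ,   1.        ]]), 'position': array([470.21213682, 186.4435261 , 435.71283309]), 'rotation': array([-3.98695765e-01, -3.91702642e-04,  1.32234708e+00])} [556.40931506 164.84861413 300.1705428 ]
```

View pics/w1.png

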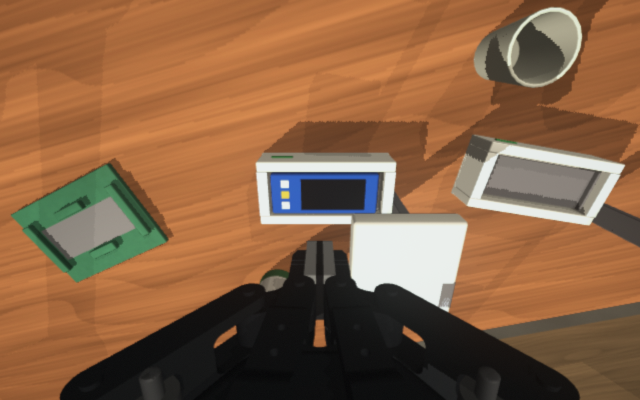

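The wrist view shows the handset in its pocket at about (325,194), the hood at (408,250) and the tray at (92,222). I'll measure all three here.

```bash
python3 - <<'E'
from h import *
import json
im=cv2.imread("pics/w1.png"); m=json.load(open("w1.json"))
hsv=cv2.cvtColor(im,cv2.COLOR_BGR2HSV)
g=cv2.inRange(hsv,(45,80,30),(85,255,255)); g[:,200:]=0
b=cv2.inRange(hsv,(105,120,60),(130,255,255))
gr=cv2.inRange(hsv,(0,0,80),(179,60,200)); gr[:,200:]=0
for nm,k,z in (("tray",g,10),("recess",gr,10),("handset",b,55)):
    c=max(cv2.findContours(k,cv2.RETR_EXTERNAL,cv2.CHAIN_APPROX_NONE)[0],key=cv2.contourArea)
    Pc=onplane(m,c[:,0,:],z)[:,:2].astype(np.float32)
    r=cv2.minAreaRect(Pc); bx=cv2.boxPoints(r); e=bx-np.roll(bx,1,0); L=e[np.argmax(np.linalg.norm(e,axis=1))]; L*=np.sign(L[1])
    print(nm,r,"psi",np.arctan2(-L[0],L[1]))
crop(im,240,140,480,320,3,"w1c.png")
mt=imaging.camera_model("top")
for n,mm in(("w",m),("t",mt)):
    print(n,project(mm,[dock.p(v) for v in [(-45,20,210),(-45,20,230),(65,20,230),(-47,-95,55),(47,-95,55)]]).round(1).tolist())
E
```

```text
tray ((597.2501220703125, -237.90345764160156), (148.8119659423828, 208.35833740234375), 10.924640655517578) psi 0.19067074
recess ((598.3237915039062, -238.86517333984375), (63.29092788696289, 142.325439453125), 10.839005470275879) psi 0.18917626
handset ((615.1730346679688, 156.65069580078125), (148.8314666748047, 58.807464599609375), 75.75446319580078) psi -0.2486317
w [[353.4, 211.3], [356.2, 221.9], [350.2, 326.5], [255.5, 161.5], [260.9, 223.7]]
t [[235.2, 181.7], [234.0, 180.8], [243.3, 143.0], [278.1, 196.4], [284.9, 167.8]]
```

View pics/w1c.png

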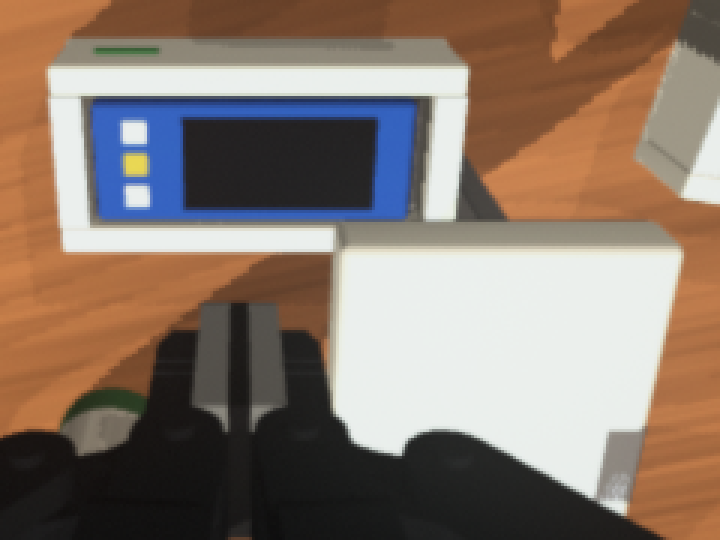

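```bash
sed -i 's/^dock=.*/dock=F(615.7,157.2,-.249); tray=F(597.2,-235.2,.191)/' h.py; python3 - <<'E'
from h import *
mt=imaging.camera_model("top")
print(onplane(mt,[(157,250),(186,262),(172,300),(141,288)],230).round(0).tolist())
print(onplane(mt,[(165,205)],90))
for v in [(-110,57,160),(-149-110,57,221),(4,57,62),(-145,57,123),(-170,57,290)]: print(v,dock.p(v).round(0))
for v in [(-110,57,160),(4,57,62),(4,57,40)]: print(solve_ik(*press_pose(v,.7)))
E
```

```text
[[392.0, 402.0, 230.0], [358.0, 323.0, 230.0], [256.0, 361.0, 230.0], [291.0, 445.0, 230.0]]
[[527.09710085 425.54157522  90.        ]]
(-110, 57, 160) [523. 240. 160.]
(-259, 57, 221) [379. 276. 221.]
(4, 57, 62) [634. 211.  62.]
(-145, 57, 123) [489. 248. 123.]
(-170, 57, 290) [465. 254. 290.]
[ 0.54390522  0.22539728 -0.82238659 -0.01083721 -0.47679897  0.66019205]
[ 0.38553652  0.5177776  -0.74175137 -0.28476922 -0.39184587  0.51276133]
[ 0.38553652  0.563508   -0.75157039 -0.34031864 -0.39184587  0.51276133]
```

```bash
python3 - <<'E'
from h import *
P=lambda v:press_pose(v,.7)
bot.move_ptp(*P((-85,57,225))); print(bot.get_state()["t"])
bot.movel(P((-85,57,140))[0])
bot.movel(P((4,57,68))[0])
s=bot.get_state();print(s["t"],s["contact_force"],s["tcp_pos"],dock.inv(s["tcp_pos"]))
c=bot.movel(P((4,57,44))[0],max_speed=30,threshold=2.0)
s=bot.get_state();print(c,s["t"],s["contact_force"],dock.inv(s["tcp_pos"]))
cv2.imwrite("pics/w2.png",imaging.capture("wrist"));cv2.imwrite("pics/s2.png",imaging.capture("side"))
E
```

```text
4.35
5.9833 [0.0107689  0.89576955 0.67432324] [633.35222328 211.61529419  68.44472322] [ 3.69798823 57.08721495 68.44472322]
True 6.4333 [0.35570222 1.25915074 0.57767995] [ 4.00927874 57.73821524 58.92505399]
```

View pics/w2.png

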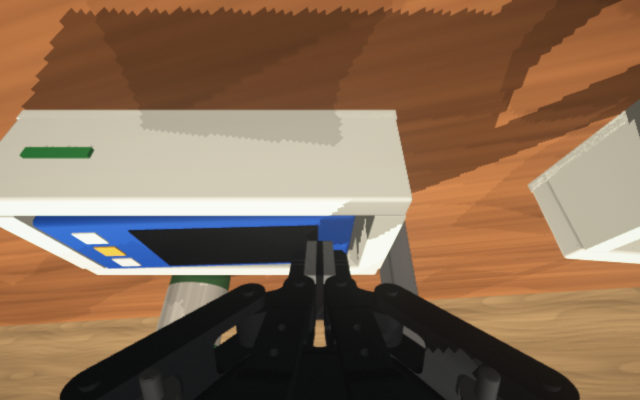

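View pics/s2.png

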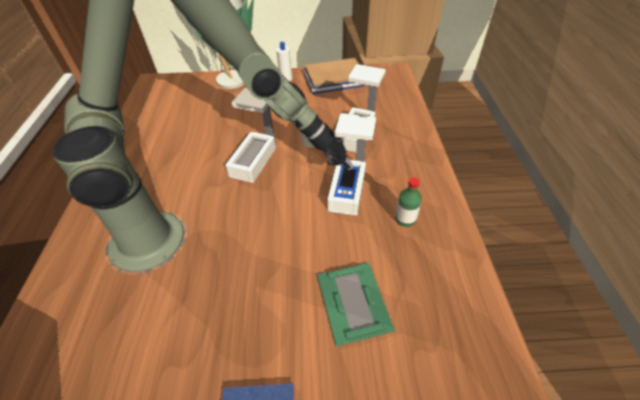

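The fingertip, at (320,245), is over the end of the screen beneath the hood, and contact is starting. Now I press.

```bash
python3 - <<'E'
from h import *
P=lambda v:press_pose(v,.7)
z=57
while z>34:
    c=bot.movel(P((4,57,z))[0],max_speed=25,threshold=14)
    s=bot.get_state();print(z,c,round(s["t"],2),s["contact_force"].round(1),dock.inv(s["tcp_pos"]).round(1))
    if c or s["contact_force"][2]>22: break
    z-=4
cv2.imwrite("pics/w3.png",imaging.capture("wrist"));cv2.imwrite("pics/s3.png",imaging.capture("side"))
E
```

```text
57 False 6.78 [-0.9  2.   2.6] [ 4.  57.6 57.3]
53 False 7.09 [-0.5  3.2  2.8] [ 4.4 57.7 53.5]
49 False 7.4 [1.  4.2 3.2] [ 4.5 57.8 49.5]
45 False 7.71 [1.4 4.1 3.7] [ 4.6 57.8 45.4]
41 True 7.92 [-4.4  1.1  8.8] [ 5.6 58.5 44.6]
```

View pics/w3.png

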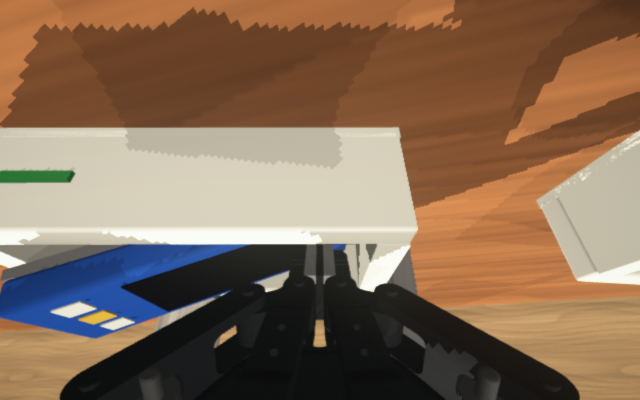

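The handset has tipped, with its -y end raised at (70,300), and the force rose at the stop after about 15 mm of travel. I'll withdraw along the entry path and go over the raised end.

```bash
python3 - <<'E'
from h import *
import json
P=lambda v:press_pose(v,.7)
bot.movel(P((4,57,66))[0],max_speed=100)
bot.movel(P((-85,57,140))[0],max_speed=200)
bot.movel(P((-95,-30,250))[0],max_speed=250)
print(bot.get_state()["t"])
bot.move_ptp(*grip_pose(dock,(0,-75,230),0,-1)); print(bot.get_state()["t"])
bot.grip(1.0); print(bot.get_state()["t"])
m=imaging.camera_model("wrist"); im=imaging.capture("wrist"); cv2.imwrite("pics/w4.png",im)
json.dump({k:np.asarray(v).tolist() for k,v in m.items()},open("w4.json","w"))
cv2.imwrite("pics/s4.png",imaging.capture("side"))
crop(cv2.imread("pics/s4.png"),260,80,440,260,4,"s4c.png")
print(bot.get_state()["tcp_pos"],bot.get_state()["contact_force"])
E
```

```text
9.8167
11.3917
12.175
[597.20140137  84.48647184 229.96151795] [0.23077086 0.32722491 0.13863302]
```

View pics/w4.png

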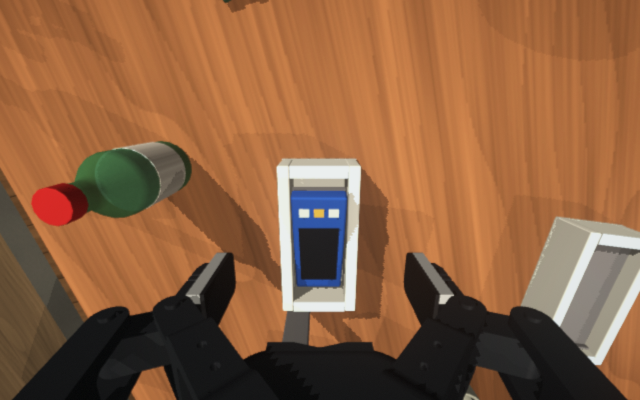

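View pics/s4c.png

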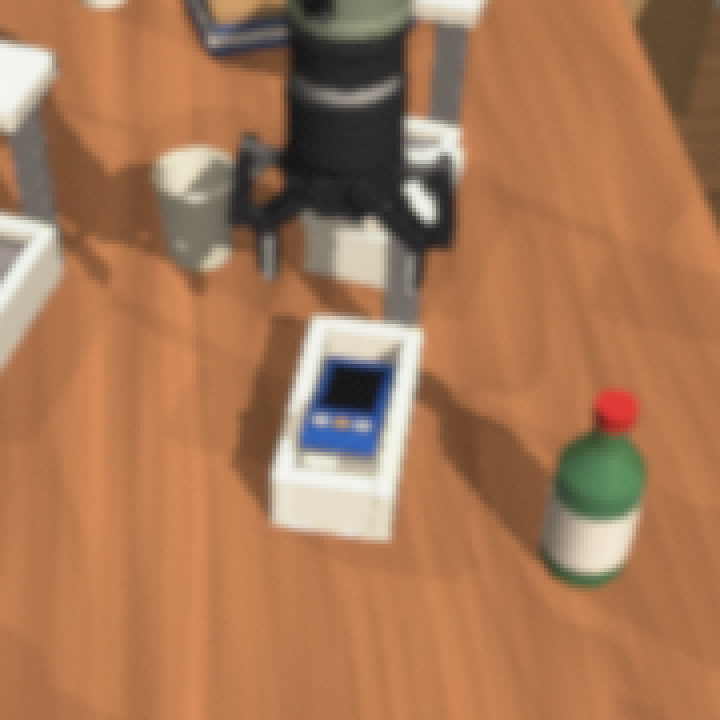

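The wrist view shows the -y end raised, with its top edge from (293,191) to (347,191), and it stays up with the robot clear. I'll check that edge's height and position.

```bash
python3 - <<'E'
from h import *
import json
m=json.load(open("w4.json")); im=cv2.imread("pics/w4.png")
hsv=cv2.cvtColor(im,cv2.COLOR_BGR2HSV); b=cv2.inRange(hsv,(105,120,50),(130,255,255)); b[:,:270]=0;b[:,370:]=0
ys,xs=np.nonzero(b); print(ys.min(),ys.max())
for r in range(ys.min(),ys.min()+14,2): x=xs[ys==r]; print(r,x.min(),x.max())
crop(im,270,150,370,320,4,"w4c.png")
y0=ys.min()
for z in (79,83,87):
    P=onplane(m,[(292,y0+.5),(348,y0+.5)],z); print(z,dock.inv(P).round(1).tolist(), np.linalg.norm(P[0]-P[1]))
# dock frame check: -y outer rim corners at z55 
print(project(m,[dock.p(v) for v in[(-47,-95,55),(47,-95,55),(-30,-64.4,83),(30,-64.4,83),(-47,95,55),(47,95,55)]]).round(1))
E
```

```text
191 285
191 292 344
193 292 345
195 291 345
197 291 346
199 291 346
201 291 346
203 291 346
79 [[28.8, -70.2, 79.0], [-30.2, -70.2, 79.0]] 58.91877829514908
83 [[28.4, -71.3, 83.0], [-29.8, -71.3, 83.0]] 58.11926442944697
87 [[28.0, -72.4, 87.0], [-29.4, -72.4, 87.0]] 57.319750563744755
[[361.8 164.2]
 [276.8 164.2]
 [348.  197.9]
 [290.6 197.9]
 [355.5 309.6]
 [283.1 309.5]]
```

View pics/w4c.png

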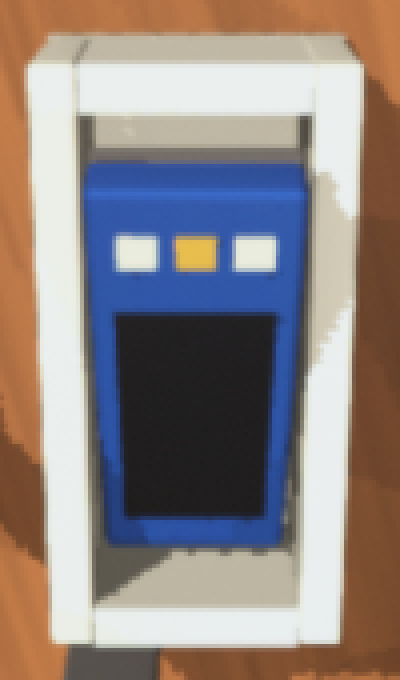

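Predicted edge row 197.9 against about 199 seen, so the lean is 0.35 within about 1.5 mm. Before gripping I'll measure how far the finger ends pull back at 60 mm opening, and shift to the pre-grip pose.

```bash
python3 - <<'E'
from h import *
bot.grip(0.71); im=imaging.capture("wrist"); cv2.imwrite("pics/w5.png",im); s=bot.get_state(); print(s["t"],s["opening"])
m=imaging.camera_model("wrist")
T=R.from_euler("xyz",s["orientation"])
for dz in (0,-3,-6,-9,-13):
    for hw in(30.2,42.5):
        print(dz,hw,project(m,[s["tcp_pos"]+T.apply([x,hw*sg,dz]) for sg in(1,-1) for x in(11,-11)]).round(0).tolist())
a=im[220:330,190:450]; b=cv2.imread("pics/w4.png")[220:330,190:450]
cv2.imwrite("pics/w5c.png",cv2.resize(np.vstack([a,b]),None,fx=2.5,fy=2.5,interpolation=cv2.INTER_NEAREST))
E
```

```text
12.7 0.709883139489235
0 30.2 [[375.0, 237.0], [373.0, 273.0], [263.0, 237.0], [265.0, 273.0]]
0 42.5 [[398.0, 237.0], [395.0, 273.0], [240.0, 237.0], [243.0, 273.0]]
-3 30.2 [[376.0, 239.0], [374.0, 276.0], [262.0, 239.0], [264.0, 276.0]]
-3 42.5 [[400.0, 239.0], [396.0, 276.0], [239.0, 239.0], [242.0, 275.0]]
-6 30.2 [[377.0, 241.0], [375.0, 279.0], [261.0, 241.0], [263.0, 278.0]]
-6 42.5 [[401.0, 241.0], [398.0, 279.0], [237.0, 241.0], [241.0, 278.0]]
-9 30.2 [[379.0, 244.0], [376.0, 282.0], [260.0, 244.0], [262.0, 282.0]]
-9 42.5 [[403.0, 244.0], [399.0, 282.0], [236.0, 244.0], [239.0, 282.0]]
-13 30.2 [[380.0, 247.0], [378.0, 286.0], [258.0, 247.0], [261.0, 286.0]]
-13 42.5 [[405.0, 247.0], [401.0, 286.0], [234.0, 247.0], [237.0, 286.0]]
```

View pics/w5c.png

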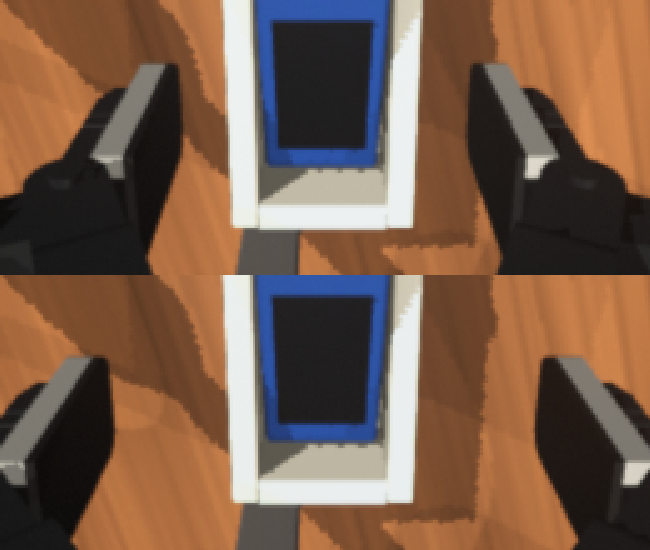

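Finger ends sit about 5 mm behind the nominal TCP at 60 mm opening: rows 241, 246 and 255 for shut, 0.71 and open. I grip low at the fingertips so they won't bottom out on the tray.

```bash
python3 - <<'E'
from h import *
G=lambda v,t=.12:grip_pose(dock,v,t,-1)
bot.grip(0.87)
bot.move_ptp(*G((-.5,-54,120)))
c=bot.movel(G((-.5,-52.7,60.5))[0],max_speed=80,threshold=8)
s=bot.get_state();print(c,s["t"],s["contact_force"].round(1),dock.inv(s["tcp_pos"]).round(1))
cv2.imwrite("pics/s6.png",imaging.capture("side"))
bot.grip(0.0,60)
s=bot.get_state();print(s["t"],s["opening"],s["contact_force"].round(1))
cv2.imwrite("pics/w6.png",imaging.capture("wrist"))
E
```

```text
False 14.4083 [0.2 0.  0.6] [ -0.2 -52.6  60.8]
14.7333 0.6838072926942872 [0.2 0.3 2.8]
```

View pics/w6.png

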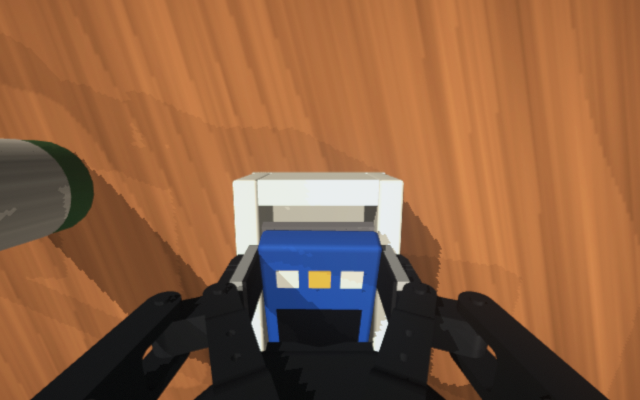

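The jaws hold the sides at the key row (opening 58 mm) and the force stays small. Lifting now, slowly at first.

```bash
python3 - <<'E'
from h import *
G=lambda v,t=.12:grip_pose(dock,v,t,-1)
bot.movel(G((-.5,-53.5,95))[0],max_speed=50); s=bot.get_state();print(s["t"],s["opening"],s["contact_force"].round(1))
bot.movel(G((-.5,-56,125))[0],max_speed=100)
bot.movel(G((-.5,-130,180))[0],max_speed=150)
s=bot.get_state();print(s["t"],s["opening"],s["contact_force"].round(1))
cv2.imwrite("pics/w7.png",imaging.capture("wrist"));im=imaging.capture("side");crop(im,240,60,440,260,3,"s7.png")
E
```

```text
15.625 0.6873698654585776 [-0.   0.6 -1.1]
16.8417 0.6830881019197362 [ 0.   0.4 -0.6]
```

View pics/w7.png

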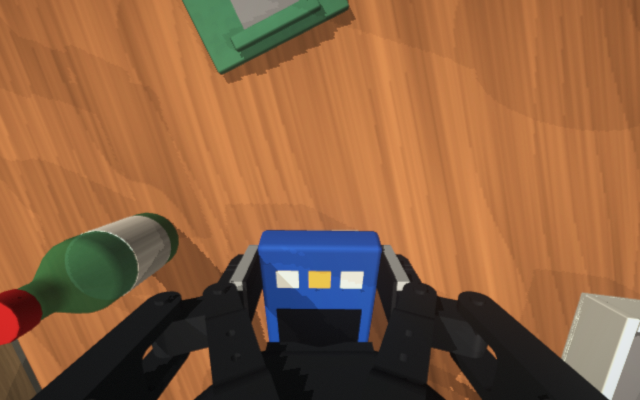

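View pics/s7.png

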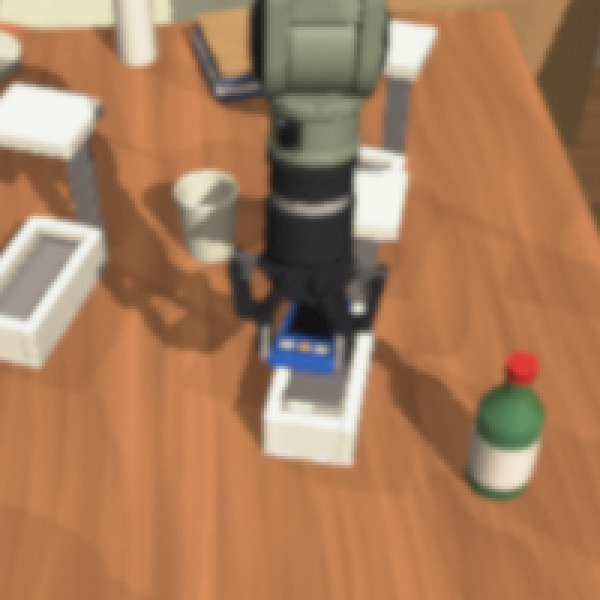

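Handset held and clear of the dock, unchanged between w6 and w7 (end edge at row 230, keys at row 279). I'll compare its nominal in-hand pose with the pixels.

```bash
cat >> h.py <<'E'
Rh=R.from_euler("x",-.35)
def hs_in_dock(v,dy=0): return np.array([-.5,10+dy,39])+Rh.apply(np.asarray(v,float)-[0,10,0])
# tool pose in dock at grasp
_Tr=R.from_euler("xyz",grip_pose(F(0,0,0),(0,0,0),.12,-1)[1]); _Tp=np.array([-.2,-52.6,60.8])
def hs_in_tool(v,dy=0): return _Tr.inv().apply(hs_in_dock(v,dy)-_Tp)
E
python3 - <<'E'
from h import *
im=cv2.imread("pics/w7.png"); m=imaging.camera_model("wrist"); s=bot.get_state()
T=R.from_euler("xyz",s["orientation"])
print(hs_in_tool((0,0,0)), "tool z in handset", Rh.inv().apply(_Tr.apply([0,0,1])))
for dy in(0,1.5): print(dy,project(m,s["tcp_pos"]+T.apply(hs_in_tool([(-30,-75,16),(30,-75,16),(-30,-75,0),(30,-75,0)],dy))).round(1).tolist())
crop(im,230,210,410,360,4,"w7c.png")
E
```

```text
Traceback (most recent call last):
NameError: name '_Tr' is not defined. Did you mean: 'str'?
```

```bash
sed -i 's/_Tr/Tr_/g;s/_Tp/Tp_/g' h.py
python3 - <<'E'
from h import *
im=cv2.imread("pics/w7.png"); m=imaging.camera_model("wrist"); s=bot.get_state()
T=R.from_euler("xyz",s["orientation"])
print(hs_in_tool((0,0,0)))
for dy in(0,1.5): print(dy,project(m,s["tcp_pos"]+T.apply(hs_in_tool([(-30,-75,16),(30,-75,16),(-30,-75,0),(30,-75,0)],dy))).round(1).tolist())
crop(im,230,210,410,360,4,"w7c.png")
E
```

```text
[-55.02288277   0.3         11.86946885]
0 [[384.2, 248.5], [255.6, 248.5], [378.2, 228.5], [261.5, 228.4]]
1.5 [[384.0, 251.6], [255.7, 251.5], [378.1, 231.3], [261.6, 231.2]]
```

View pics/w7c.png

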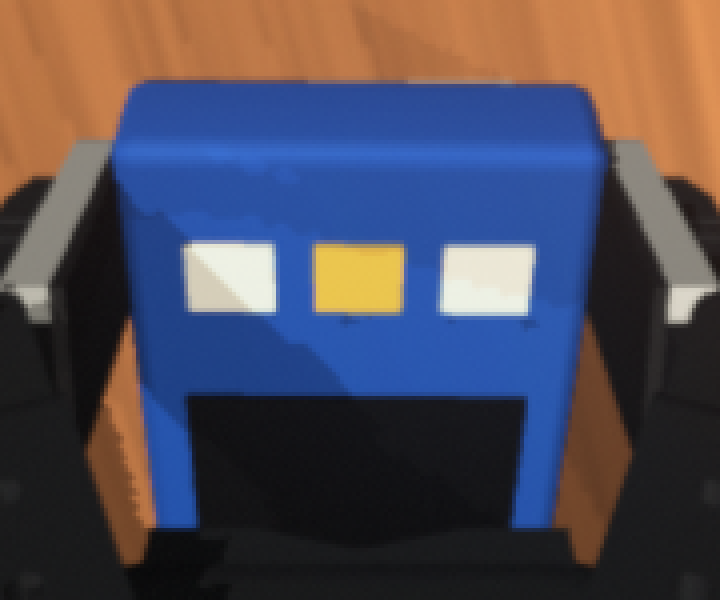

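The in-hand pose agrees to about 1 px (end edges predicted at rows 248.5/228.5, seen at 248/230; centre column 319.9 in both). Next is a clear look at the tray from the carry pose.

```bash
cat >> h.py <<'E'
def place_pose(off,pitch=0.):
    """tool pose so that handset origin is at tray (off) and leaned by pitch (+: +y end down)"""
    Rt=tray.r*R.from_euler("x",-pitch)*Rh.inv()*Tr_
    return tray.p(off)-Rt.apply(hs_in_tool((0,0,0))), Rt.as_euler("xyz")
def save(name,tag):
    import json
    m=imaging.camera_model(name); im=imaging.capture(name); cv2.imwrite(f"pics/{tag}.png",im)
    json.dump({k:np.asarray(v).tolist() for k,v in m.items()},open(f"{tag}.json","w")); return m,im
E
python3 - <<'E'
from h import *
for o in [(0,0,60),(0,0,10)]:
    p=place_pose(o); print(p[0].round(1),solve_ik(*p))
bot.move_ptp(*grip_pose(tray,(0,105,240),.0,-1)); print(bot.get_state()["t"])
bot.dwell(.15)
m,im=save("wrist","w8")
E
```

```text
[ 608.2 -290.4   59. ] [-0.6259542   0.81432291  0.16638153  1.09193082  0.15667831 -2.40105447]
[ 608.2 -290.4    9. ] [-0.6259542   0.8651129   0.13010272  1.00486202  0.15667831 -2.40105447]
17.7083
```

View pics/w8.png

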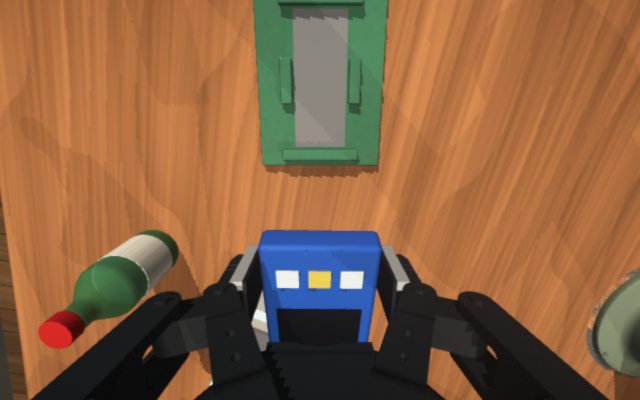

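```bash
python3 - <<'E'
from h import *
bot.movel(grip_pose(tray,(0,72,250),.0,-1)[0]); bot.dwell(.2); print(bot.get_state()["t"])
m,im=save("wrist","w9")
crop(im,230,0,410,150,4,"w9c.png")
hsv=cv2.cvtColor(im,cv2.COLOR_BGR2HSV)
g=cv2.inRange(hsv,(45,80,30),(85,255,255)); g[:,:220]=0;g[:,420:]=0; g[200:]=0
gr=cv2.inRange(hsv,(0,0,70),(179,60,220)); gr[:,:270]=0;gr[:,370:]=0;gr[180:]=0
for nm,k,z in (("tray",g,10),("recess",gr,10)):
    c=max(cv2.findContours(k,cv2.RETR_EXTERNAL,cv2.CHAIN_APPROX_NONE)[0],key=cv2.contourArea)
    print(cv2.boundingRect(c))
    Pc=onplane(m,c[:,0,:],z)[:,:2].astype(np.float32)
    r=cv2.minAreaRect(Pc); bx=cv2.boxPoints(r); e=bx-np.roll(bx,1,0); L=e[np.argmax(np.linalg.norm(e,axis=1))]; L*=np.sign(L[1])
    print(nm,r,"psi",np.arctan2(-L[0],L[1]))
V=[(-75,-100,10),(75,-100,10),(75,100,10),(-75,100,10),(-47,78,20),(47,78,20),(-47,-78,20),(47,-78,20),(33,-25,20),(-33,25,20)]
print(project(m,[tray.p(v) for v in V]).round(1).tolist())
E
```

```text
18.4917
(256, 23, 128, 165)
tray ((597.1771850585938, -238.00912475585938), (148.5952911376953, 196.66525268554688), 10.96606159210205) psi 0.19139384
(293, 44, 54, 128)
recess ((597.5123901367188, -238.0438232421875), (63.41808319091797, 152.5734405517578), 10.999966621398926) psi 0.19198567
[[383.7, 24.1], [254.8, 23.9], [264.2, 190.1], [373.9, 190.2], [354.9, 176.0], [283.2, 175.9], [360.0, 43.2], [278.4, 43.1], [291.8, 92.1], [345.4, 134.6]]
```

View pics/w9c.png

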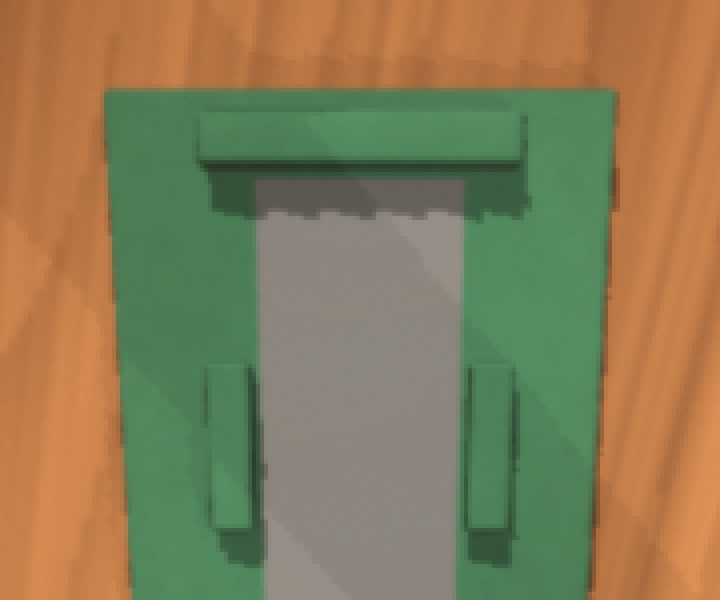

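The wrist puts the tray centre at (597.2,-238.0) with yaw 0.191; the top camera gave -234.8 in y. I'll settle that difference by hovering low and viewing the handset's end and the tray's end wall in the same picture.

```bash
sed -i 's/tray=F(.*)/tray=F(597.3,-237.0,.191)/' h.py; python3 - <<'E'
from h import *
bot.move_ptp(*place_pose((0,0,120),.03))
bot.movel(place_pose((0,0,34),.03)[0],max_speed=120); bot.dwell(.2)
s=bot.get_state(); print(s["t"],s["contact_force"].round(1),s["opening"])
m,im=save("wrist","w10"); crop(im,220,130,420,280,4,"w10c.png")
V=[(-75,-100,10),(75,-100,10),(-47,-78,20),(47,-78,20),(-47,-92,20),(47,-92,20)]
print(project(m,[tray.p(v) for v in V]).round(1).tolist())
_,im=save("side","s10"); crop(im,280,200,440,360,4,"s10c.png")
E
```

```text
20.3833 [ 0.6 -0.2 -0.8] 0.6831294226071686
[[455.5, 163.8], [185.9, 163.6], [404.2, 207.0], [237.0, 206.8], [407.8, 184.4], [233.5, 184.3]]
```

View pics/w10c.png

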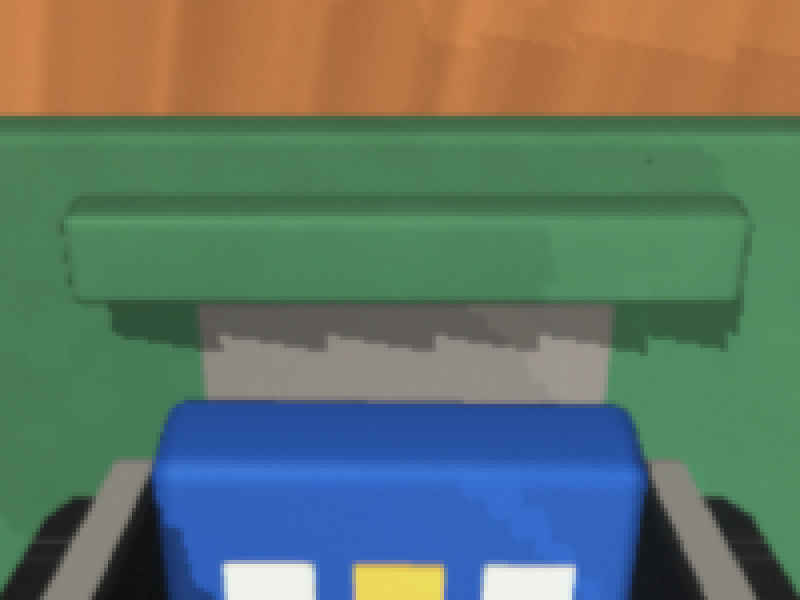

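View pics/s10c.png

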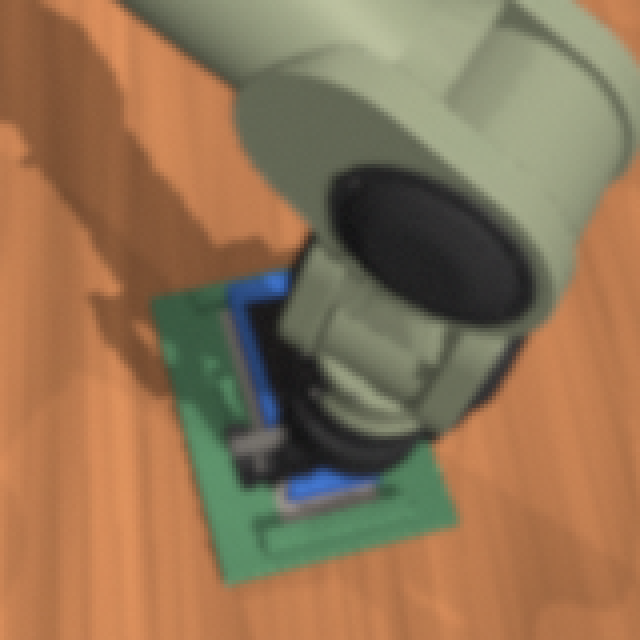

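```bash
python3 - <<'E'
from h import *
import json
m=json.load(open("w10.json"))
def tp(uv,z): return tray.inv(onplane(m,uv,z)).round(2).tolist()
print("wall inner",tp([(238.8,205),(405,205)],20),"outer",tp([(236.3,183.7),(407.5,183.7)],20), "slab edge",tp([(320,163)],10))
print("recess",tp([(271,215),(372.5,215)],10))
print("hs bottom",tp([(319.7,230.7)],36.3),"hs top",tp([(258.7,247.5),(380.7,247.5)],52.3))
E
```

```text
wall inner [[45.85, -79.19, 20.0], [-47.26, -79.3, 20.0]] outer [[45.47, -92.34, 20.0], [-46.75, -92.44, 20.0]] slab edge [[0.36, -100.4, 10.0]]
recess [[30.27, -66.61, 10.0], [-31.77, -66.69, 10.0]]
hs bottom [[0.49, -73.02, 36.3]] hs top [[29.19, -74.36, 52.3], [-28.19, -74.45, 52.3]]
```

By this picture the handset sits about 1 mm off the recess in +x and +y. I'll correct that and lower with force sensing.

```bash
python3 - <<'E'
from h import *
o=(-1.1,-1.0)
bot.movel(place_pose((*o,20),.03)[0],max_speed=60); bot.dwell(.2)
s=bot.get_state(); print(s["t"],s["contact_force"].round(1),s["wrist_torque"].round(2))
for z in (17,15.5,14,13,12,11,10.2):
    c=bot.movel(place_pose((*o,z),.03)[0],max_speed=15,threshold=3)
    s=bot.get_state(); print(z,c,round(s["t"],2),s["contact_force"].round(1),s["wrist_torque"].round(2),tray.inv(s["tcp_pos"]).round(1))
    if c: break
save("wrist","w11"); 
_,im=save("side","s11"); crop(im,280,200,440,360,4,"s11c.png")
E
```

```text
21.0667 [-0.2 -0.1 -0.6] [-0.34 -0.    0.03]
17 False 21.42 [-0.3  0.3 -1.6] [-0.33 -0.08 -0.  ] [ -0.9 -57.2  17.6]
15.5 False 21.67 [ 0.7 -0.3 -1. ] [-0.33 -0.12  0.06] [ -0.9 -57.2  16.1]
14 False 21.92 [ 0.2  1.2 -1.8] [-0.27 -0.04 -0.01] [ -0.8 -57.2  14.6]
13 False 22.17 [-0.2  0.6 -0.7] [-0.18 -0.04 -0.  ] [ -0.8 -57.3  13.8]
12 False 22.42 [-0.7 -0.1  1.1] [-0.15  0.02  0.06] [ -0.7 -57.4  12.9]
11 False 22.67 [-0.1 -2.7  1.2] [-0.09  0.05  0.09] [ -0.7 -57.5  11.9]
10.2 False 22.92 [-0.5 -2.   2.5] [-0.06  0.08  0.13] [ -0.7 -57.6  11.1]
```

View pics/w11.png

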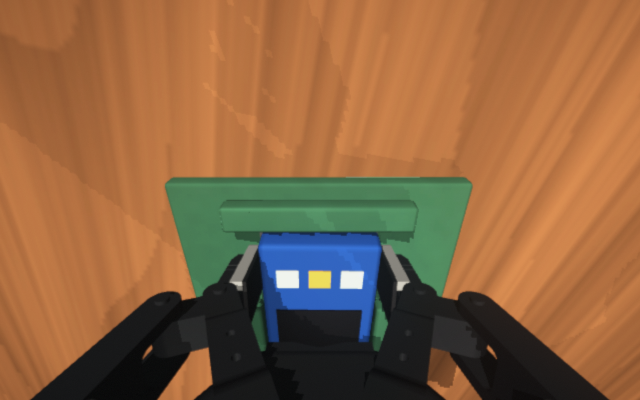

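View pics/s11c.png

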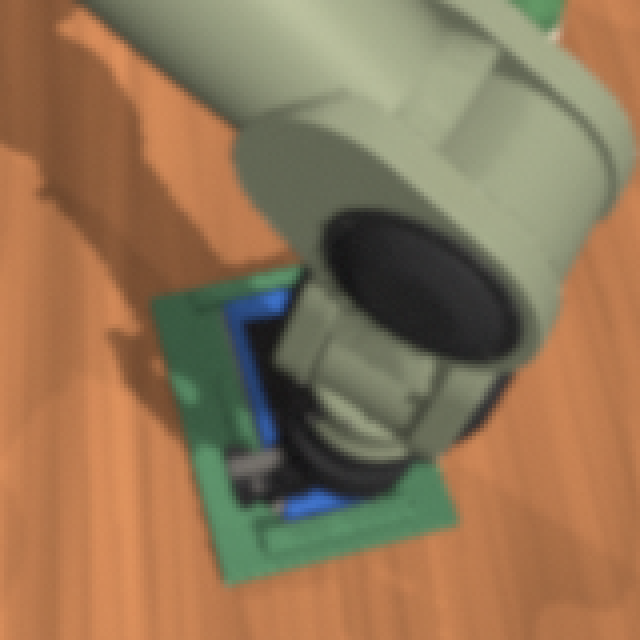

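Contact began near an origin height of 13 mm, where the +y end reaches the floor (on the wall it would have been about 22). In w11 the -y end's edge at row 234 is just inside the end wall's inner edge at row 232. Now I level it and let go.

```bash
python3 - <<'E'
from h import *
o=(-1.1,-1.0)
p=place_pose((*o,10.0),0.0)
c=bot.movel(p[0],rot=p[1],max_speed=15,threshold=5)
s=bot.get_state(); print(c,round(s["t"],2),s["contact_force"].round(1),s["wrist_torque"].round(2),tray.inv(s["tcp_pos"]).round(1),tray.inv(p[0]).round(1))
for z in (9.5,9,8.5):
    if c: break
    c=bot.movel(place_pose((*o,z),0)[0],max_speed=15,threshold=4)
    s=bot.get_state(); print(z,c,round(s["t"],2),s["contact_force"].round(1),s["wrist_torque"].round(2),tray.inv(s["tcp_pos"]).round(1))
    if s["contact_force"][2]>7: break
_,im=save("wrist","w12");crop(im,220,150,420,300,4,"w12c.png")
_,im=save("side","s12"); crop(im,280,200,440,360,4,"s12c.png")
E
```

```text
True 23.23 [-0.8 -0.4  5.4] [0.05 0.11 0.04] [ -0.1 -56.5  10.3] [ -0.8 -57.3   9. ]
```

View pics/w12c.png

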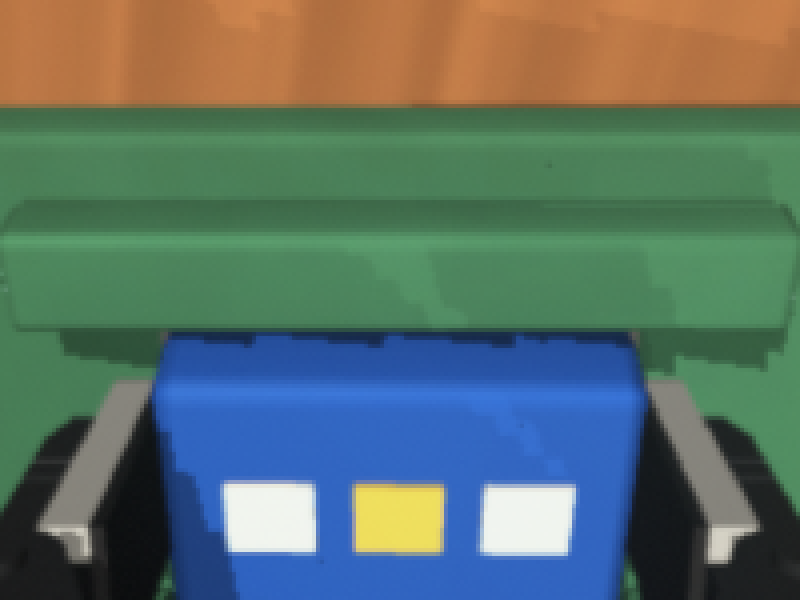

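View pics/s12c.png

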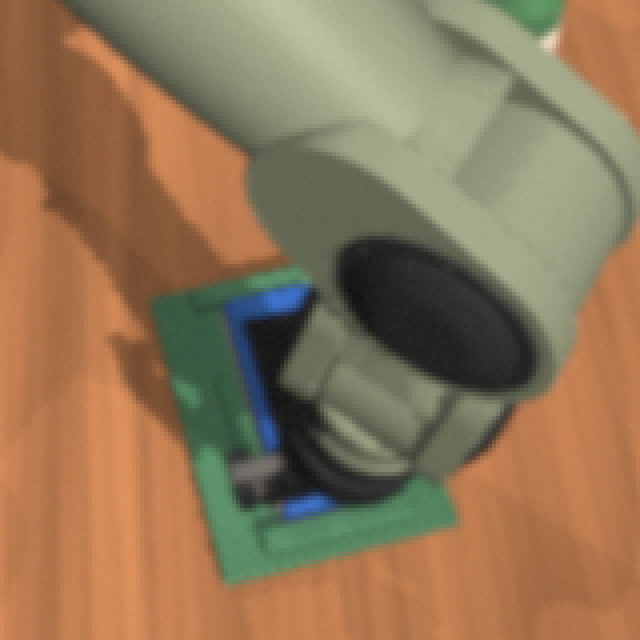

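The -y end is inside the end wall and within about 1 mm of the floor, with 5 N of support. Releasing slowly, then backing off along the tool axis.

```bash
python3 - <<'E'
from h import *
bot.grip(0.76,20); bot.grip(0.92)
s=bot.get_state(); print(s["t"],s["contact_force"].round(1),s["opening"])
T=R.from_euler("xyz",s["orientation"]); zt=T.as_matrix()[:,2]
bot.movel(s["tcp_pos"]-zt*70,max_speed=80)
q=grip_pose(tray,(0,-20,260),0,-1); bot.move_ptp(*q); bot.dwell(.2); print(bot.get_state()["t"])
_,im=save("wrist","w13")
_,im=save("side","s13"); crop(im,270,190,450,370,4,"s13c.png")
save("top","t13")
E
```

```text
23.8583 [-0.3  0.2  0.1] 0.9179064290825303
25.875
```

View pics/w13.png

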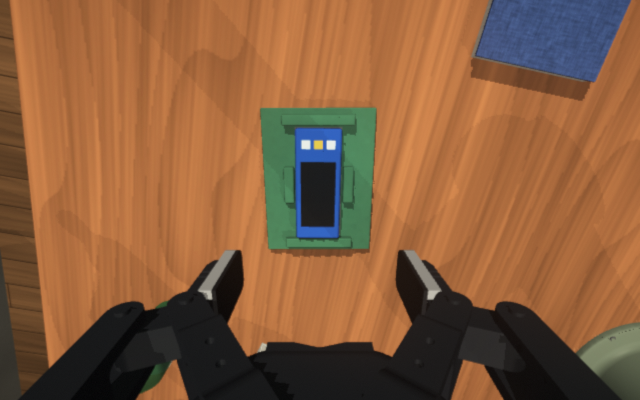

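View pics/s13c.png

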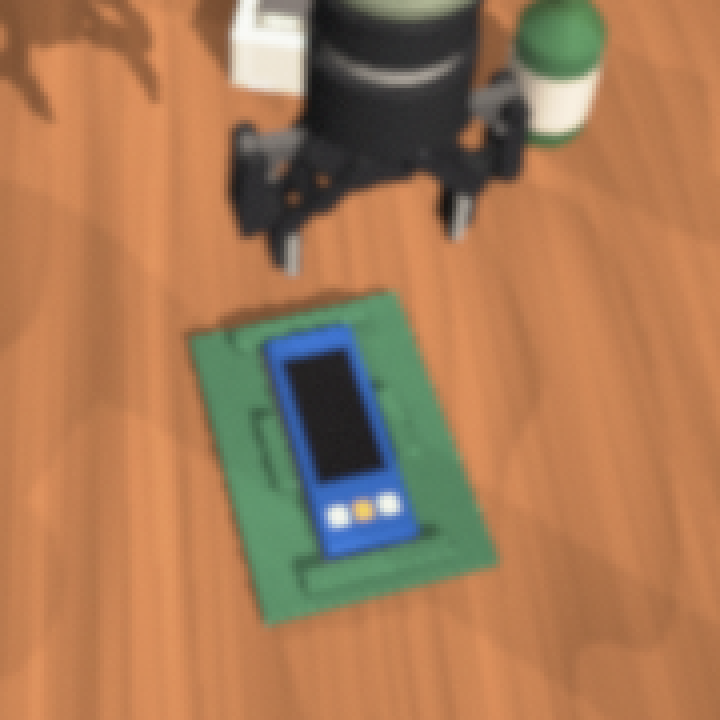

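The handset lies between all four walls in both views. I'll check its size, position and flatness numerically with a zoom.

```bash
python3 - <<'E'
from h import *
import json
im=cv2.imread("pics/w13.png"); m=json.load(open("w13.json")); crop(im,255,100,385,255,4.5,"w13c.png")
def rect(k,z,m):
    c=max(cv2.findContours(k,cv2.RETR_EXTERNAL,cv2.CHAIN_APPROX_NONE)[0],key=cv2.contourArea)
    Pc=tray.inv(np.c_[onplane(m,c[:,0,:]+0.,z)])[:,:2].astype(np.float32)
    return cv2.minAreaRect(Pc),Pc
for tag in("w13","t13"):
    im=cv2.imread(f"pics/{tag}.png"); m=json.load(open(tag+".json")); hsv=cv2.cvtColor(im,cv2.COLOR_BGR2HSV)
    b=cv2.inRange(hsv,(105,120,50),(130,255,255)); g=cv2.inRange(hsv,(45,80,30),(85,255,255)); u=project(m,[tray.p((0,0,10))])[0].astype(int)
    roi=np.zeros_like(b); roi[max(0,u[1]-75):u[1]+75,max(0,u[0]-62):u[0]+62]=255
    r,P=rect(b&roi,26,m); print(tag,"hs",r)
    for lo,hi in((-60,-40),(40,60)):
        q=P[(P[:,1]>lo)&(P[:,1]<hi)]; print(lo,"x",q[:,0].min().round(1),q[:,0].max().round(1))
    print("tray",rect((g|b)&roi,10,m)[0])
t0=cv2.imread("pics/top0.png"); t1=cv2.imread("pics/t13.png"); cv2.imwrite("pics/t13v.png",t1)
E
```

```text
w13 hs ((0.5795364379882812, -1.2729568481445312), (149.18385314941406, 59.945682525634766), 89.47789001464844)
-60 x -29.8 29.4
40 x -27.8 30.6
tray ((-0.3086700439453125, -0.7169342041015625), (197.92233276367188, 148.6339111328125), 89.94761657714844)
t13 hs ((1.7684288024902344, 5.417144775390625), (143.94955444335938, 61.11653518676758), 88.93952941894531)
-60 x 0.6 29.5
40 x -28.1 31.9
tray ((0.17667388916015625, 15.273681640625), (171.7023162841797, 147.48008728027344), 89.83751678466797)
```

View pics/w13c.png

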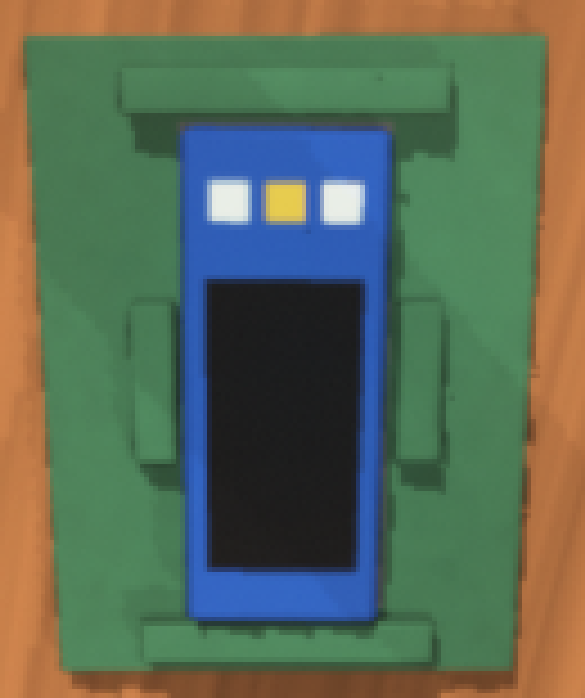

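View pics/t13.png

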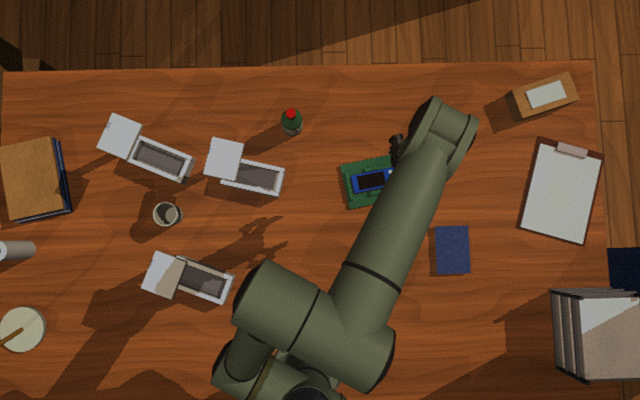

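The handset measures 149x60 mm at height 26, 0.9/0.6 mm off the recess centre and about 0.5° skewed, inside all four walls. The image can't resolve height well, so I'll touch both ends lightly with shut fingers. On the floor, the top should be at 26 mm.

```bash
python3 - <<'E'
from h import *
bot.grip(0.0)
for y in (-62,62):
    bot.move_ptp(*grip_pose(tray,(0,y,60),0,-1)); bot.movel(grip_pose(tray,(0,y,34),0,-1)[0],max_speed=80); bot.dwell(.2)
    z0=bot.get_state()["contact_force"][2]
    for z in np.arange(31,23,-1.):
        c=bot.movel(grip_pose(tray,(0,y,z),0,-1)[0],max_speed=12,threshold=3); s=bot.get_state()
        f=s["contact_force"][2]-z0; print(y,z,c,s["tcp_pos"][2].round(2),round(f,1))
        if c or f>3: break
    bot.movel(grip_pose(tray,(0,y,70),0,-1)[0],max_speed=120)
print(bot.get_state()["t"])
E
```

```text
-62 31.0 False 30.9 0.5
-62 30.0 False 29.92 1.4
-62 29.0 False 28.88 0.8
-62 28.0 False 27.92 0.9
-62 27.0 False 26.92 1.0
-62 26.0 False 26.12 0.8
-62 25.0 False 26.1 7.0
62 31.0 False 30.94 -0.7
62 30.0 False 29.93 -0.8
62 29.0 False 28.91 0.3
62 28.0 False 27.92 0.1
62 27.0 False 26.91 -0.4
62 26.0 False 26.11 0.9
62 25.0 False 26.05 7.9
34.3417
```

Both ends top out at 26.1 mm, so it is flat and fully home. I'll retreat, take a final look and check the bystanders.

```bash
python3 - <<'E'
from h import *
bot.movel(grip_pose(tray,(0,62,150),0,-1)[0]); bot.move_ptp(np.array([420,-20,300.]),grip_pose(tray,(0,0,0),0,-1)[1]); bot.dwell(.3)
_,im=save("side","s14"); save("top","t14")
a=cv2.imread("pics/top0.png"); b=cv2.imread("pics/t14.png"); d=cv2.absdiff(a,b).max(2)
for n,(x0,y0,x1,y1) in dict(sanit=(275,100,308,142),cup=(150,198,184,230),notebook=(428,220,476,280)).items():
    print(n,(d[y0:y1,x0:x1]>40).sum(), d[y0:y1,x0:x1].mean().round(1))
print(bot.get_state()["t"],bot.get_state()["contact_force"])
E
```

```text
sanit 0 6.4
cup 0 4.7
notebook 0 4.6
36.4833 [-0.41465349 -0.159088   -0.74787322]
```

View pics/t14.png

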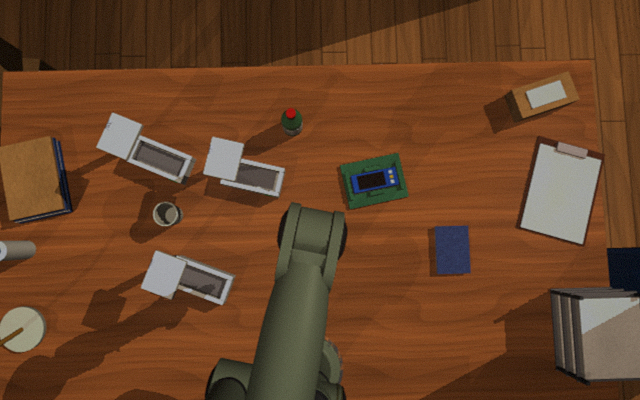

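View pics/s14.png

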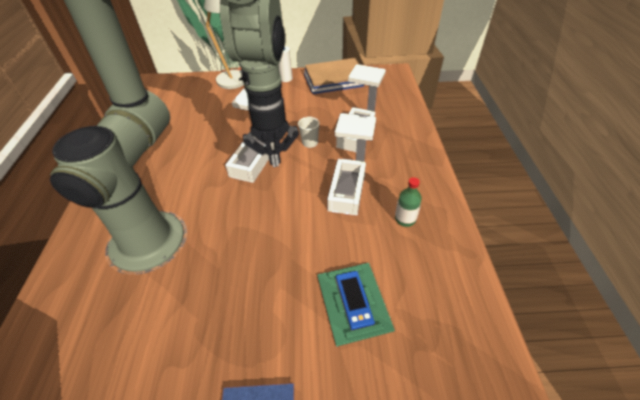

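The handset lies screen up in the recess at (375,181), the dock at (250,168) is empty, and the bystanders are unchanged. The robot is touching nothing, so I'm handing in.

```bash
python3 -c "
from bench import bot
print(bot.sign_off())"
```

```text
the job is handed in; nothing more can be done
None
```

The handset is lying flat and screen up in the green tray's recess, and I handed the job in at about 36.5 s of the 72 s allowed. I pressed its hooded end down to the rocker's stop with tilted, shut fingers. I then gripped the raised end, lifted it out, lowered it into the recess under force sensing and let go.

**Last checks:**
- **Seating:** light touches (7–8 N) put the top at 26.1 mm at both ends, against 26 mm if fully home. In the wrist image the handset is inside all four walls, about 1 mm off centre and 0.5° skewed.
- **Bystanders:** before-and-after top pictures show no change at the sanitiser bottle, pen cup or notebook.
- **Robot:** clear of everything, with only noise on the force reading.

**Disagreement:** the top and wrist cameras differed by about 3 mm on the tray's y position. I settled it with a low hover picture showing the handset and the tray wall together. The top picture taken just after placing was partly blocked by the arm, so I did not use its numbers.

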